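Find a bush's size in the stepped bore gauge

TASK

Size the steel bush that stands alone in the small square tray: try its spigot in the stepped bore gauge, beginning at the smallest bore and going up one bore at a time, with only a light touch, since forcing it would score the gauge. Leave it released in the first bore that takes it, fully home with its head flat on the strip. Do not disturb the two spare bushes in the long tray or the other things on the bench.

Things in the scene. Friction and masses are not known exactly. Their poses are not given: they have to be found in the camera images.
- gauge: Stepped bore gauge, fixed: dark steel base 81 (x) by 250 (y) mm, 16 mm high rails round a bright aluminium strip whose flat top is 22 mm above the bench, with four bores in a row along y, 50 mm apart. Origin: centre of the underside; y along the row to the smallest bore, z up. The strip, a stiff fit, sits shifted in the base along y by an unknown amount, up to 2.6 mm either way.
- step1 (a point): Nominal centre of the mouth of bore 1 (24 mm diameter, the smallest; 0.8 mm chamfer, at least 14 mm deep), level with the strip's top when unloaded; fixed to the base. As the strip is shifted, the true bore lies up to 2.6 mm from this point along the gauge's y, all four alike; across the row it is true. The strip is sprung: pressed down with over 2 N it sinks, 1 mm per 2.5 N, 3 mm at most.
- step2 (a point): Nominal centre of the mouth of bore 2 (27 mm diameter; 0.8 mm chamfer, at least 14 mm deep), level with the strip's top when unloaded; fixed to the base. As the strip is shifted, the true bore lies up to 2.6 mm from this point along the gauge's y, all four alike; across the row it is true. The strip is sprung: pressed down with over 2 N it sinks, 1 mm per 2.5 N, 3 mm at most.
- step3 (a point): Nominal centre of the mouth of bore 3 (30 mm diameter; 0.8 mm chamfer, at least 14 mm deep), level with the strip's top when unloaded; fixed to the base. As the strip is shifted, the true bore lies up to 2.6 mm from this point along the gauge's y, all four alike; across the row it is true. The strip is sprung: pressed down with over 2 N it sinks, 1 mm per 2.5 N, 3 mm at most.
- step4 (a point): Nominal centre of the mouth of bore 4 (33 mm diameter, the largest; 0.8 mm chamfer, at least 14 mm deep), level with the strip's top when unloaded; fixed to the base. As the strip is shifted, the true bore lies up to 2.6 mm from this point along the gauge's y, all four alike; across the row it is true. The strip is sprung: pressed down with over 2 N it sinks, 1 mm per 2.5 N, 3 mm at most.
- bush_a: One of three like steel bushes, 110 g: head 40 mm in diameter, 20 mm high, over a spigot 12 mm long (1 mm chamfer at the foot), 26, 29 or 32 mm in diameter; not told which. They enter bore 2, 3 or 4 first, with 1 mm clearance. Any of the three may stand in the check tray. Origin: centre of the spigot's foot, z up; fully home it is 12 mm below the strip's top.
- bush_b: One of three like steel bushes, 110 g: head 40 mm in diameter, 20 mm high, over a spigot 12 mm long (1 mm chamfer at the foot), 26, 29 or 32 mm in diameter; not told which. They enter bore 2, 3 or 4 first, with 1 mm clearance. Any of the three may stand in the check tray. Origin: centre of the spigot's foot, z up; fully home it is 12 mm below the strip's top.
- bush_c: One of three like steel bushes, 110 g: head 40 mm in diameter, 20 mm high, over a spigot 12 mm long (1 mm chamfer at the foot), 26, 29 or 32 mm in diameter; not told which. They enter bore 2, 3 or 4 first, with 1 mm clearance. Any of the three may stand in the check tray. Origin: centre of the spigot's foot, z up; fully home it is 12 mm below the strip's top.
- check_tray: Small square grey tray, 85 by 85 by 12 mm, floor 3 mm thick, fixed; the bush to be sized stands upright near its middle. Origin: centre of its underside.
- spares_tray: Long grey tray, 165 by 85 by 12 mm, two compartments, fixed; the two spare bushes stand in it. Origin: centre of its underside; x along its length.
- lamp_neck (a point): Where the magnifier lamp's black gooseneck (20 mm thick) meets its head, fixed, 0.2 m above the bench. From here the neck runs to the right (-y) and towards the robot, peaks 0.31 m above the bench at 0.1 m nearer in x and 0.33 m to the right, and comes down to a clamp on the front edge. It stands between the robot and the work: pass over it.
- calipers: Steel calipers lying on the bench, 75 by 206 by 11 mm; a bystander. Origin: centre of the underside.
- tape: Roll of cream tape lying flat, 94 mm across, 24 mm high; a bystander. Origin: centre of the underside.
- pliers: Small pliers with blue handles, 50 by 132 by 10 mm; a bystander. Origin: centre of the underside.
- tin: Flat tin with a dark red lid, 64 by 97 by 22 mm; a bystander. Origin: centre of the underside.
There are look-alikes about, which are no part of the job. Leave any brown, green or turquoise look-alike of the bush_b alone.

How it is judged:
By the outcome, as a careful person would: the job done as asked, in the order asked, and still so for the second after the job is handed in, with the robot touching nothing.
It also fails if it takes over 72 s, if anything falls off the work surface, if the arm or the gripper's body presses on something with over 40 N, if the wrist force passes 120 N, or if a joint passes its speed limit or range.

ROBOT

A 6-joint arm with a two-finger parallel gripper is mounted at the origin on a cart in front of the work surface, level with it; the furniture and walls round the work are solid. World frame = base frame: x ahead of the robot, y to its left, z up, the work surface at z = 0. Lengths are in mm, angles in rad, forces in N, time in s.
With the tool pointing down it reaches from about 300 to 875 mm from the base axis. Payload 6.4 kg.
Tool frame: the origin (TCP) lies at the very end of the fingers, on their centre line; the grasp point (between the pads) lies 19 mm behind it; z points along the fingers, y is the line along which they close (so a half turn about z gives the same grasp; the last joint's range is limited). The gripper opens to 88 mm and grips with 3 to 60 N. Pads are 18 mm wide; open, the fingers measure 123 mm over their backs; the gripper's body (75 mm by 187 mm) begins 45 mm behind the grasp point.
Start: joints at [1.009, 0.181, 1.607, -0, 1.354, -0.206], TCP at [200.285, 539.005, 207.714] pointing down, gripper open.
Joint ranges: [-2.99, 2.99], [-0.89, 2.07], [0.3, 2.58], [-1.14, 4.28], [0, 2.63], [-3.12, 3.12]. Speed limits (rad/s): [2.57, 2.57, 3.01, 3.14, 3.14, 3.14].

INTERFACE

Orientations are given as a 3x3 rotation matrix whose columns are the frame's x, y, z axes.
In Python, from workcell import bot gives the robot as it stands. The module is installed in compiled form; this text tells all that it offers.
- The arm moves only by the shell command python3 -m pendant 'ROWS' [OPENING] [FORCE]. ROWS is JSON, a list of rows, each an object of numbers: "x", "y", "z": the shift along the tool's x, y, z in cm; "roll": the turn about the tool's z in rad. In form: [{"x": .., "y": .., "z": .., "roll": ..}, ...]. A call has 1 to 12 rows; each row shifts and turns the commanded pose from where the row before left it, along the tool's axes as they then stand; what a row does not reach is not made up. A row lasts 1/12 s, in which the tool goes at most 41.7 mm and 7.16 degrees, less where a joint would pass 70% of its speed; a pose out of reach is approached as far as the arm can. A call is refused whole if a number of a shift passes 4.17 or a number of a turn 0.125, either way. A call with a gripper value outside its range is refused whole. OPENING is the opening, from 0 (shut) to 1 (fully open), set as the call begins (- or left out, the last holds). The fingers move at their own pace and stop on an object; FORCE is the grip in N (left out, the last holds). Time passes only in rows, so rows that do not move let the fingers close. It gives the time, the measured TCP pose, the force, the opening and the grip force at its end, in the units of the state.
- bot.read_state(): the state, without advancing time (a new reading comes with each control period).
- bot.snapshot(name): name is "scene" or "top"; returns a dict with "image" (400x640x3 uint8, red, green, blue), "depth" (400x640 float32, mm along the optical axis (not along the pixel's ray), 0 where there is no reading), "fx", "fy", "cx", "cy" (pixels), "k1" (the pictures are not rectified: a ray, as slopes to the right and down, at radius r is drawn at 1 + k1 r^2 times it, then the intrinsics apply), "T" (4x4, takes a point from camera to world coordinates). Camera axes: x right, y up, looking along -z (the intrinsics and any distortion apply to the point x, -y, -z); pixel columns grow to the right and rows downward; lengths in mm; the calibration is good to about 2 mm. A picture is of the moment at which its call begins.
- bot.hand_in(): hands the job in; it is judged then, once.
The state is a dict: "time": time; "joint_pos": joint angles; "qd": joint speeds; "joint_efforts": joint torques, N m; "tool_pos": TCP position; "orientation": TCP orientation; "force": force on the tool from outside, world axes, zero at the start; "moment": the same for the moment, N m; "opening": finger opening in mm; "grasp_force": force on a finger pad.
Only numpy, scipy, OpenCV 4.12 (cv2) and the standard library are available. Lean on these libraries where they do the work, as an engineer would, in place of code of your own. Each camera call takes 0.05 s, during which the arm holds its last target. There are 200 camera calls.

## Working session

There is one attempt and no reset: what is moved stays moved. The work goes in short steps, Python scripts to look and compute and a shell command to move; the robot and the scene stay as the last step left them, time stands still between calls to the robot, and variables do not carry over. Pictures are saved under pics/ and viewed, at most 10 in all, crops included, and the job is handed in when it is done.

```bash
mkdir -p pics; cat > h.py <<'E'
import numpy as np, cv2
from workcell import bot
def snap(name):
    s=bot.snapshot(name); np.savez('%s.npz'%name,**s); return s
def load(name): return dict(np.load('%s.npz'%name))
def slopes(s,u,v):
    K=np.array([[s['fx'],0,s['cx']],[0,s['fy'],s['cy']],[0,0,1]],float)
    p=cv2.undistortPoints(np.array([[[u,v]]],float),K,np.array([float(s['k1']),0,0,0]))
    return p[0,0]
def at_z(s,u,v,z):
    a,b=slopes(s,u,v); T=s['T']; d=T[:3,:3]@np.array([a,-b,-1]); o=T[:3,3]
    return o+d*(z-o[2])/d[2]
def cloud(s):
    K=np.array([[s['fx'],0,s['cx']],[0,s['fy'],s['cy']],[0,0,1]],float)
    h,w=s['depth'].shape; vv,uu=np.mgrid[:h,:w]
    p=cv2.undistortPoints(np.stack([uu,vv],-1).reshape(-1,1,2).astype(float),K,np.array([float(s['k1']),0,0,0])).reshape(h,w,2)
    d=s['depth']; c=np.stack([p[...,0]*d,-p[...,1]*d,-d],-1)
    return c@s['T'][:3,:3].T+s['T'][:3,3]
def save(s,name,box=None,k=1):
    im=s['image'][...,::-1]
    if box: x0,y0,x1,y1=box; im=im[y0:y1,x0:x1]
    cv2.imwrite('pics/'+name,cv2.resize(im,None,fx=k,fy=k,interpolation=cv2.INTER_CUBIC))
E
python3 - <<'E'
from h import *
for n in('top','scene'):
    s=snap(n); save(s,n+'1.png'); print(n,s['fx'],s['k1'],s['T'].round(2).tolist())
st=bot.read_state(); print(st['time'],st['tool_pos'],st['orientation'],st['opening'],st['force'])
E
```

```text
top 519.2439267493917 -0.013491379923091858 [[-0.02, 0.99, -0.1, 410.49], [-1.0, -0.02, -0.01, -23.46], [-0.01, 0.1, 1.0, 1731.06], [0.0, 0.0, 0.0, 1.0]]
scene 363.6491443905449 -0.023574313730367783 [[0.63, 0.37, -0.68, -85.43], [-0.77, 0.3, -0.55, -552.06], [0.0, 0.88, 0.48, 595.03], [0.0, 0.0, 0.0, 1.0]]
0.1 [200.01346112 538.55234019 206.9450454 ] [[-9.37371374e-01  3.48330699e-01 -7.94334178e-04]
 [ 3.48331474e-01  9.37370561e-01 -1.27088403e-03]
 [ 3.01897553e-04 -1.46798190e-03 -9.99998877e-01]] 88.29059254792912 [-0.03412996  0.04713259 -0.11720426]
```

View pics/top1.png

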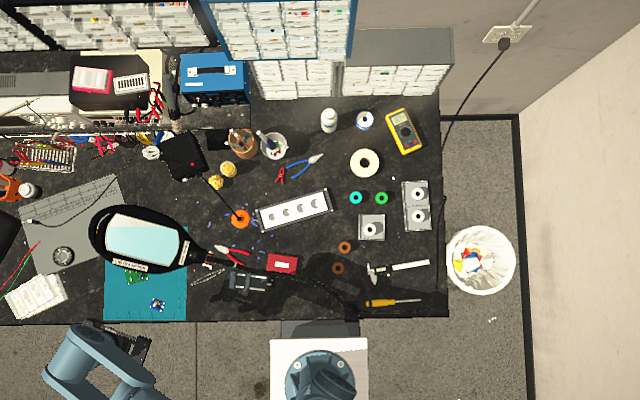

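View pics/scene1.png

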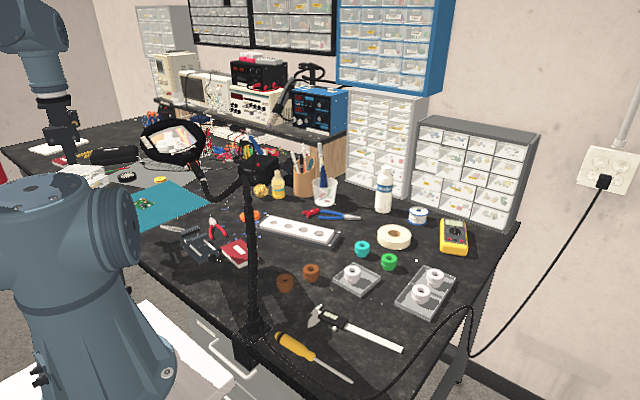

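The top view shows the gauge at about (293,209), the check tray with its bush at (371,228), the spares at (417,205), and the lamp neck running from (195,250) to (350,310).

```bash
python3 - <<'E'
from h import *
s=load('top'); save(s,'top2.png',(240,175,400,255),5)
s2=load('scene'); save(s2,'scene2.png',(230,200,400,310),4.7)
C=cloud(s)
for u,v in [(293,209),(371,228),(405,240),(417,195),(275,213),(345,225),(355,198)]: print(u,v,C[v,u].round(1))
# points above neck
m=(C[...,2]>60)&(C[...,0]>150)&(C[...,0]<480)&(abs(C[...,1])<650)
for y in range(-250,600,50):
    k=m&(abs(C[...,1]-y)<6)
    if k.any(): print(y,C[k][:,0].min().round(),C[k][:,0].max().round(),C[k][:,2].min().round(),C[k][:,2].max().round())
E
```

```text
293 209 [574.7  75.6  22.7]
371 228 [ 505.9 -179.5   29.2]
405 240 [ 465.2 -294.2   -1.8]
417 195 [ 611.3 -334.2   30.6]
275 213 [563.1 135.6  19.4]
345 225 [519.6 -95.9  -2.6]
355 198 [ 607.4 -130.6   17.2]
-100 237.0 283.0 68.0 290.0
-50 300.0 321.0 298.0 313.0
0 332.0 349.0 281.0 299.0
50 348.0 364.0 234.0 262.0
100 356.0 373.0 207.0 222.0
150 364.0 377.0 171.0 185.0
200 371.0 386.0 154.0 172.0
250 387.0 411.0 180.0 204.0
300 406.0 436.0 195.0 223.0
350 151.0 469.0 213.0 604.0
400 150.0 478.0 203.0 628.0
450 163.0 479.0 201.0 616.0
500 165.0 480.0 206.0 603.0
550 151.0 478.0 212.0 602.0
```

View pics/top2.png

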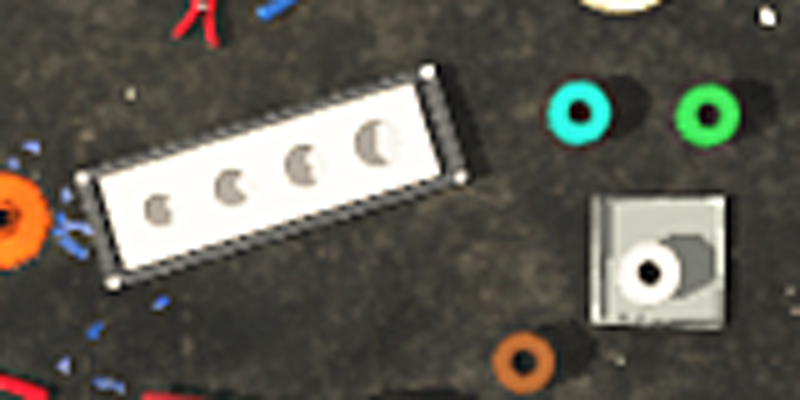

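View pics/scene2.png

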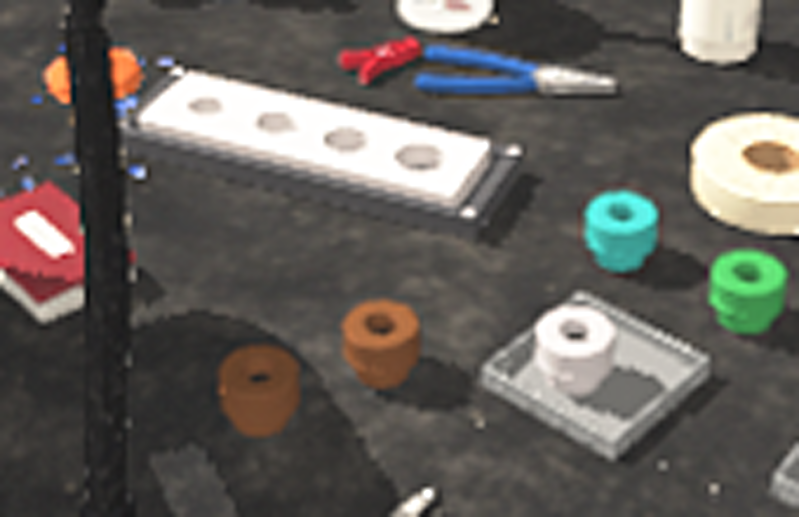

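The crops show the gauge with its smallest bore at the left (159,209 in the crop), the largest at (376,142), and the bush head at (649,272). Next I measure these to sub-pixel accuracy.

```bash
cat > meas.py <<'E'
from h import *
from scipy.ndimage import map_coordinates
s=load('top'); g=s['image'].astype(float).mean(2)
P=lambda X,Y:((X+.5)/5-.5+240,(Y+.5)/5-.5+175)
# head of bush: white blob
ub,vb=P(649,272); u0,v0=int(ub)-9,int(vb)-9
w=s['image'][v0:v0+19,u0:u0+19].min(2)
m=(w>215).astype(np.uint8); n,l,st,c=cv2.connectedComponentsWithStats(m)
print('blob',st.tolist(),(c+[u0,v0]).tolist())
k=1+st[1:,4].argmax(); hull,_=cv2.findContours((l==k).astype(np.uint8),0,1)
(cx,cy),r=cv2.minEnclosingCircle(hull[0]); print('circ',cx+u0,cy+v0,r)
print('head',at_z(s,cx+u0,cy+v0,35), at_z(s,*(c[k]+[u0,v0]),35))
scr=[at_z(s,*P(*p),16)[:2] for p in [(83,178),(428,72),(461,177),(114,284)]]
print('screws',np.round(scr,1).tolist(),np.mean(scr,0))
scr=np.array(scr); gy=(scr[0]+scr[3]-scr[1]-scr[2]); gy/=np.linalg.norm(gy); gx=np.array([gy[1],-gy[0]]); print('gy',gy,'gx',gx)
G=np.mean(scr,0)
# rectified image of plane z=22 in gauge axes, 0.5mm/px
T=s['T'];K=np.array([[s['fx'],0,s['cx']],[0,s['fy'],s['cy']],[0,0,1]],float)
def px(W):
    c=(W-T[:3,3])@T[:3,:3]; q=np.stack([c[:,0]/-c[:,2],c[:,1]/c[:,2]],1)
    return cv2.projectPoints(np.c_[q,np.ones(len(q))],np.zeros(3),np.zeros(3),K,np.array([float(s['k1']),0,0,0]))[0][:,0]
a=np.arange(-140,140.1,.5); b=np.arange(-60,60.1,.5)
A,B=np.meshgrid(a,b); W=np.c_[G+A.reshape(-1,1)*gy+B.reshape(-1,1)*gx,np.full(A.size,22.)]
q=px(W); R=map_coordinates(g,[q[:,1],q[:,0]],order=1).reshape(A.shape)
cv2.imwrite('pics/rect.png',R)
def edges(prof,t):
    i=np.where(np.diff((prof>180).astype(int))!=0)[0]; return t[i].round(1)
for off in(-25,-22,22,25): print('along',off,edges(R[abs(B[:,0]-off)<2].mean(0),a))
for off in(-100,-50,0,50,100): print('across',off,edges(R[:,abs(a-off)<3].mean(1),b))
print('row',R[abs(B[:,0])<3].mean(0)[::4].round(0).astype(int).tolist())
E
python3 meas.py
```

```text
blob [[0, 0, 19, 19, 270], [3, 4, 13, 12, 91]] [[369.0111111111111, 228.8148148148148], [368.967032967033, 229.54945054945054]]
circ 369.0 229.5 6.18475866317749
head [ 500.82127749 -172.29665995   35.        ] [ 500.66209076 -172.18415148   35.        ]
screws [[574.1, 198.3], [639.9, -32.4], [569.2, -52.7], [503.2, 178.5]] [571.60397305  72.93617079]
gy [-0.2744594   0.96159869] gx [0.96159869 0.2744594 ]
along -25 [-107.5  109. ]
along -22 [-107.   109.5]
along 22 [-107.5  109. ]
along 25 [-107.5  109.5]
across -100 [-32.   32.5]
across -50 [-31.5  33.5]
across 0 [-31.5  33. ]
across 50 [-31.5  33.5]
across 100 [-31.  33.]
row [46, 38, 33, 33, 33, 33, 32, 41, 72, 102, 115, 120, 101, 77, 50, 60, 121, 208, 254, 255, 255, 254, 254, 254, 253, 250, 247, 246, 246, 247, 248, 251, 247, 231, 201, 166, 164, 167, 165, 162, 168, 209, 250, 254, 254, 254, 253, 253, 253, 253, 253, 251, 249, 248, 250, 247, 235, 202, 172, 168, 171, 173, 172, 168, 172, 206, 246, 254, 255, 254, 253, 253, 253, 253, 253, 252, 250, 249, 251, 253, 251, 231, 203, 179, 173, 175, 174, 171, 161, 177, 231, 253, 255, 254, 254, 253, 253, 253, 253, 253, 253, 252, 252, 252, 248, 226, 192, 172, 169, 171, 171, 168, 159, 167, 222, 253, 255, 254, 253, 253, 253, 254, 255, 255, 230, 174, 82, 44, 81, 103, 113, 127, 143, 146, 121, 84, 59, 53, 75, 106, 133][ WARN:0@0.378] global loadsave.cpp:1063 imwrite_ Unsupported depth image for selected encoder is fallbacked to CV_8U.
```

View pics/rect.png

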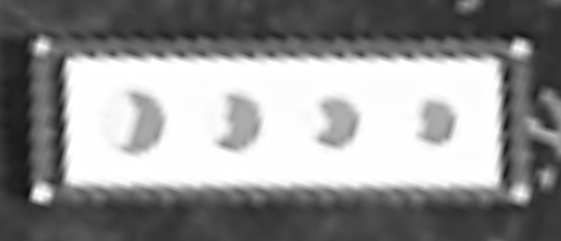

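```bash
python3 -m pendant '[{"z":-4.1},{"z":-4.1},{"z":-4.1},{"z":-4.1},{"z":-4.1},{"z":-4.1}]' 0.8 15
python3 -m pendant '[{"x":-2.65,"y":-2.81},{"x":-2.65,"y":-2.81},{"x":-2.65,"y":-2.81},{"x":-2.65,"y":-2.81},{"x":-2.65,"y":-2.81},{"x":-2.65,"y":-2.81},{"x":-2.65,"y":-2.81},{"x":-2.65,"y":-2.81},{"x":-2.65,"y":-2.81},{"x":-2.65,"y":-2.81}]'
python3 -m pendant '[{"x":-2.65,"y":-2.81},{"x":-2.65,"y":-2.81},{"x":-2.65,"y":-2.81},{"x":-2.65,"y":-2.81},{"x":-2.65,"y":-2.81},{"x":-2.65,"y":-2.81},{"x":-2.65,"y":-2.81},{"x":-2.65,"y":-2.81},{"x":-2.65,"y":-2.81},{"x":-2.65,"y":-2.81}]'
python3 -m pendant '[{"roll":0.1171},{"roll":0.1171},{"roll":0.1171},{"roll":0.1171},{"roll":0.1171},{"roll":0.1171},{"roll":0.1171},{"roll":0.1171},{}]'
cat > to.py <<'E'
import sys; from h import *
x,y,z=map(float,sys.argv[1:4]); st=bot.read_state(); R=np.array(st['orientation']); p=np.array(st['tool_pos'])
gy=np.array([-0.2745,0.9616,0]); 
yw=np.arctan2(R[1,1],R[0,1])
print('t',round(st['time'],2),'pos',p.round(2),'tool shift cm',(R.T@(np.array([x,y,z])-p)/10).round(3),'yaw y deg',np.degrees(yw).round(2),'F',np.round(st['force'],2),'open',round(st['opening'],2),st['grasp_force'],'j',np.round(st['joint_pos'],2), 'R',R.round(4).tolist())
E
python3 to.py 500.8 -172.3 20
```

```text
t 0.1 pos [200.01 538.55 206.95] tool shift cm [-52.962 -56.128  18.761] yaw y deg 69.61 F [-0.03  0.05 -0.12] open 88.29 0.0 j [ 1.01  0.18  1.61 -0.    1.35 -0.21] R [[-0.9374, 0.3483, -0.0008], [0.3483, 0.9374, -0.0013], [0.0003, -0.0015, -1.0]]validation failed for argument at $[0]...
validation failed for argument at $[0]...
validation failed for argument at $[0]...
validation failed for argument at $[0]...
```

```bash
python3 -m pendant '[{"x":0,"y":0,"z":-4.1,"roll":0},{"x":0,"y":0,"z":-4.1,"roll":0},{"x":0,"y":0,"z":-4.1,"roll":0},{"x":0,"y":0,"z":-4.1,"roll":0},{"x":0,"y":0,"z":-4.1,"roll":0},{"x":0,"y":0,"z":-4.1,"roll":0}]' 0.8 15
```

```text
time: 0.6
tool_pos: [199.9, 538.5, 455.4]
orientation: [[-0.937, 0.348, -0.0], [0.348, 0.937, -0.001], [0.0, -0.001, -1.0]]
force: [-0.1, 0.4, -0.6]
opening: 70.7
grasp_force: 0.0
```

```bash
python3 -m pendant '[{"x":-2.65,"y":-2.81,"z":0,"roll":0},{"x":-2.65,"y":-2.81,"z":0,"roll":0},{"x":-2.65,"y":-2.81,"z":0,"roll":0},{"x":-2.65,"y":-2.81,"z":0,"roll":0},{"x":-2.65,"y":-2.81,"z":0,"roll":0},{"x":-2.65,"y":-2.81,"z":0,"roll":0},{"x":-2.65,"y":-2.81,"z":0,"roll":0},{"x":-2.65,"y":-2.81,"z":0,"roll":0},{"x":-2.65,"y":-2.81,"z":0,"roll":0},{"x":-2.65,"y":-2.81,"z":0,"roll":0}]'
python3 -m pendant '[{"x":-2.65,"y":-2.81,"z":0,"roll":0},{"x":-2.65,"y":-2.81,"z":0,"roll":0},{"x":-2.65,"y":-2.81,"z":0,"roll":0},{"x":-2.65,"y":-2.81,"z":0,"roll":0},{"x":-2.65,"y":-2.81,"z":0,"roll":0},{"x":-2.65,"y":-2.81,"z":0,"roll":0},{"x":-2.65,"y":-2.81,"z":0,"roll":0},{"x":-2.65,"y":-2.81,"z":0,"roll":0},{"x":-2.65,"y":-2.81,"z":0,"roll":0},{"x":-2.65,"y":-2.81,"z":0,"roll":0}]'
python3 -m pendant '[{"x":0,"y":0,"z":0,"roll":0.1171},{"x":0,"y":0,"z":0,"roll":0.1171},{"x":0,"y":0,"z":0,"roll":0.1171},{"x":0,"y":0,"z":0,"roll":0.1171},{"x":0,"y":0,"z":0,"roll":0.1171},{"x":0,"y":0,"z":0,"roll":0.1171},{"x":0,"y":0,"z":0,"roll":0.1171},{"x":0,"y":0,"z":0,"roll":0.1171},{"x":0,"y":0,"z":0,"roll":0}]'
python3 to.py 500.8 -172.3 20
```

```text
time: 1.43
tool_pos: [350.8, 181.6, 453.6]
orientation: [[-0.938, 0.348, 0.0], [0.348, 0.938, 0.0], [-0.0, 0.0, -1.0]]
force: [0.8, -0.7, -0.4]
opening: 70.6
grasp_force: 0.0
time: 2.27
tool_pos: [501.6, -174.4, 453.3]
orientation: [[-0.937, 0.349, -0.0], [0.349, 0.937, 0.0], [0.001, 0.0, -1.0]]
force: [-0.9, 0.9, 0.7]
opening: 70.5
grasp_force: 0.0
time: 3.02
tool_pos: [501.2, -172.3, 453.2]
orientation: [[-0.271, 0.963, -0.001], [0.963, 0.271, 0.001], [0.001, -0.001, -1.0]]
force: [-0.0, -1.0, -0.9]
opening: 70.5
grasp_force: 0.0
t 3.02 pos [ 501.23 -172.33  453.22] tool shift cm [-1.7000e-02 -1.4000e-02  4.3322e+01] yaw y deg 15.7 F [-0.03 -0.95 -0.89] open 70.49 0.0 j [-0.56 -0.01  1.33  0.    1.82 -0.83] R [[-0.2707, 0.9627, -0.0008], [0.9627, 0.2707, 0.0005], [0.0007, -0.0006, -1.0]]
```

```bash
python3 -m pendant '[{"x":0,"y":0,"z":4.0,"roll":0},{"x":0,"y":0,"z":4,"roll":0},{"x":0,"y":0,"z":4,"roll":0},{"x":0,"y":0,"z":4,"roll":0},{"x":0,"y":0,"z":4,"roll":0},{"x":0,"y":0,"z":4,"roll":0},{"x":0,"y":0,"z":4,"roll":0},{"x":0,"y":0,"z":4,"roll":0},{"x":0,"y":0,"z":0,"roll":0},{"x":0,"y":0,"z":0,"roll":0}]'
python3 to.py 500.8 -172.3 20; python3 -c "
from h import *
s=snap('scene'); save(s,'s3.png')"
```

```text
time: 3.85
tool_pos: [499.8, -171.5, 132.2]
orientation: [[-0.277, 0.961, -0.005], [0.961, 0.277, 0.003], [0.004, -0.004, -1.0]]
force: [-0.0, -0.4, 0.6]
opening: 70.6
grasp_force: 0.0
t 3.85 pos [ 499.75 -171.47  132.16] tool shift cm [-0.155  0.119 11.215] yaw y deg 16.07 F [-0.04 -0.41  0.6 ] open 70.55 0.0 j [-0.56  0.16  1.79  0.    1.19 -0.84] R [[-0.2769, 0.9609, -0.0047], [0.9609, 0.2769, 0.0029], [0.0041, -0.0037, -1.0]]
```

View pics/s3.png

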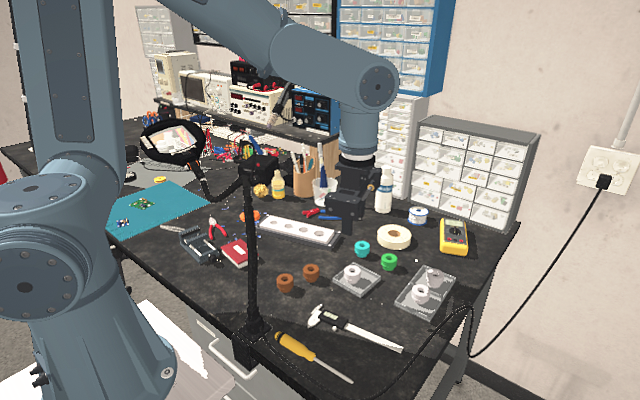

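The arm clears the neck (peak at about (250,165)) from well above, and the fingers hang over the bush at (345,235). Descending now.

```bash
python3 -m pendant '[{"x":0,"y":0,"z":3.5,"roll":0},{"x":0,"y":0,"z":3.5,"roll":0},{"x":0,"y":0,"z":2.2,"roll":0},{"x":0,"y":0,"z":1,"roll":0},{"x":0,"y":0,"z":0,"roll":0},{"x":0,"y":0,"z":0,"roll":0},{"x":0,"y":0,"z":0,"roll":0}]'
python3 to.py 500.8 -172.3 20
```

```text
time: 4.48
tool_pos: [503.5, -173.7, 34.5]
orientation: [[-0.275, 0.961, 0.004], [0.961, 0.275, -0.002], [-0.004, 0.003, -1.0]]
force: [0.6, -0.3, -0.1]
opening: 70.6
grasp_force: 0.0
t 4.48 pos [ 503.49 -173.7    34.53] tool shift cm [ 0.214 -0.224  1.451] yaw y deg 15.96 F [ 0.58 -0.25 -0.06] open 70.56 0.0 j [-0.56  0.31  1.84  0.    0.99 -0.83] R [[-0.275, 0.9614, 0.004], [0.9614, 0.275, -0.0025], [-0.0035, 0.0032, -1.0]]
```

```bash
python3 -m pendant '[{"x":0,"y":0,"z":0,"roll":0},{"x":0,"y":0,"z":0,"roll":0},{"x":0,"y":0,"z":0,"roll":0}]'; python3 to.py 500.8 -172.3 20
```

```text
time: 4.73
tool_pos: [502.1, -172.9, 32.9]
orientation: [[-0.275, 0.962, 0.002], [0.962, 0.275, -0.001], [-0.001, 0.001, -1.0]]
force: [0.3, 1.4, 0.1]
opening: 70.5
grasp_force: 0.0
t 4.73 pos [ 502.06 -172.86   32.87] tool shift cm [ 0.09  -0.107  1.286] yaw y deg 15.95 F [0.3  1.44 0.15] open 70.5 0.0 j [-0.56  0.31  1.84 -0.    0.98 -0.83] R [[-0.2748, 0.9615, 0.0017], [0.9615, 0.2748, -0.0011], [-0.0015, 0.0013, -1.0]]
```

```bash
python3 -m pendant '[{"x":0.05,"y":-0.05,"z":0.5,"roll":0},{"x":0,"y":0,"z":0.5,"roll":0},{"x":0,"y":0,"z":0.2,"roll":0},{"x":0,"y":0,"z":0,"roll":0},{"x":0,"y":0,"z":0,"roll":0},{"x":0,"y":0,"z":0,"roll":0},{"x":0,"y":0,"z":0,"roll":0},{"x":0,"y":0,"z":0,"roll":0}]'; python3 to.py 500.8 -172.3 20
python3 -c "
from h import *
s=snap('scene'); save(s,'s4.png',(290,200,410,300),6)"
```

```text
time: 5.4
tool_pos: [500.8, -172.1, 19.8]
orientation: [[-0.275, 0.962, 0.0], [0.962, 0.275, -0.0], [-0.0, 0.0, -1.0]]
force: [-0.1, -0.1, 0.8]
opening: 70.5
grasp_force: 0.0
t 5.4 pos [ 500.82 -172.14   19.84] tool shift cm [-0.015 -0.007 -0.016] yaw y deg 15.94 F [-0.1  -0.12  0.75] open 70.48 0.0 j [-0.56  0.33  1.85  0.    0.96 -0.83] R [[-0.2746, 0.9616, 0.0002], [0.9616, 0.2746, -0.0001], [-0.0002, 0.0002, -1.0]]
```

View pics/s4.png

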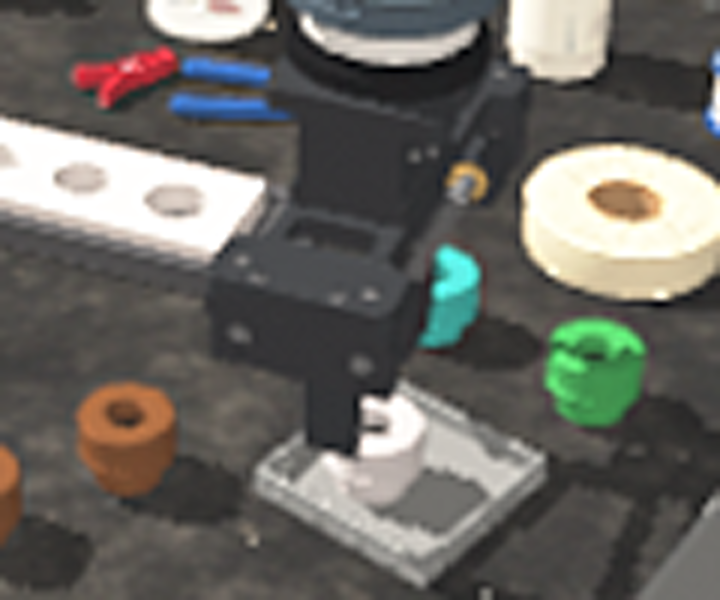

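The near finger at (330,430) stands beside the bush head (390,430), with the fingers straddling it above the tray wall. Closing gently to centre it.

```bash
python3 -m pendant '[{"x":0,"y":0,"z":0,"roll":0},{"x":0,"y":0,"z":0,"roll":0},{"x":0,"y":0,"z":0,"roll":0},{"x":0,"y":0,"z":0,"roll":0},{"x":0,"y":0,"z":0,"roll":0},{"x":0,"y":0,"z":0,"roll":0},{"x":0,"y":0,"z":0,"roll":0},{"x":0,"y":0,"z":0,"roll":0}]' 0.3 6
python3 to.py 500.8 -172.3 20
```

```text
time: 6.12
tool_pos: [500.7, -172.1, 19.7]
orientation: [[-0.275, 0.962, -0.0], [0.962, 0.275, 0.0], [0.0, -0.0, -1.0]]
force: [-0.0, 0.6, 0.1]
opening: 26.1
grasp_force: 0.0
t 6.12 pos [ 500.69 -172.06   19.68] tool shift cm [-0.026  0.004 -0.032] yaw y deg 15.94 F [-0.05  0.56  0.12] open 26.14 0.0 j [-0.56  0.33  1.85 -0.    0.96 -0.83] R [[-0.2747, 0.9615, -0.0001], [0.9615, 0.2747, 0.0], [0.0, -0.0, -1.0]]
```

```bash
python3 -c "
from h import *
s=snap('scene'); save(s,'s5.png',(290,200,410,300),5)
a=s['image']; t=snap('top')
s=t; save(t,'t5.png',(330,190,410,260),6)
im=cv2.hconcat([cv2.resize(cv2.imread('pics/s5.png'),(480,400)),cv2.resize(cv2.imread('pics/t5.png'),(320,280)).copy() if 0 else cv2.copyMakeBorder(cv2.resize(cv2.imread('pics/t5.png'),(320,280)),0,120,0,0,0)])
cv2.imwrite('pics/c5.png',im)"
```

```text
(no output)
```

View pics/c5.png

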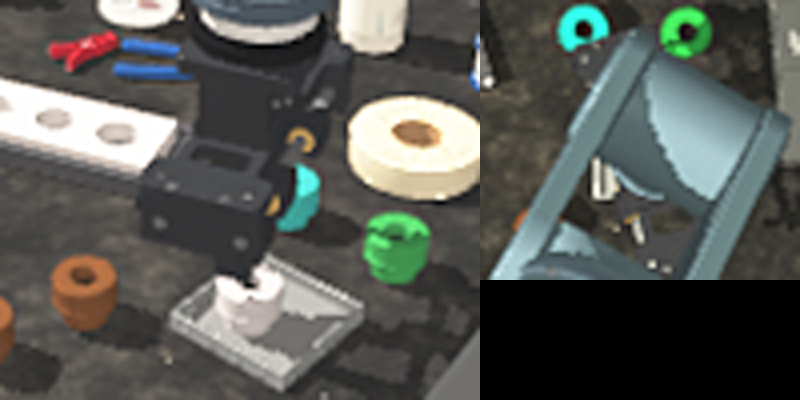

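The fingers (about (245,275) left panel) have closed without gripping the bush head at (250,300), so I check their relative position numerically from depth.

```bash
python3 - <<'E'
from h import *
s=load('scene'); C=cloud(s); im=s['image'].astype(int)
m=(abs(C[...,0]-500)<60)&(abs(C[...,1]+172)<60)&(C[...,2]>-20)&(C[...,2]<90)&(s['depth']>0)
w=m&(im.min(2)>170)&(C[...,2]>12); d=m&(im.max(2)<60)&(C[...,2]>10)
print('white',w.sum(),np.percentile(C[w],[2,25,50,75,98],axis=0).round(1).tolist())
v,u=np.where(d); o=np.argsort(C[d][:,2])
for i in o[:40]: print(u[i],v[i],C[d][i].round(1),im[v[i],u[i]])
print('tray floor / bench z near', np.median(C[(abs(C[...,0]-400)<20)&(abs(C[...,1]+150)<20)][:,2]))
# text view
for r in range(255,292): print(r,' '.join('%3d'%x for x in im[r,335:375].mean(1)))
E
```

```text
white 158 [[469.2, -195.2, 12.5], [484.2, -188.3, 23.5], [489.1, -181.6, 31.7], [501.6, -174.5, 34.7], [518.2, -158.4, 36.3]]
351 271 [ 508.5 -168.    23.2] [38 38 37]
352 271 [ 508.6 -170.9   24.7] [ 8 11 11]
353 271 [ 508.6 -173.7   26.2] [58 56 54]
357 260 [ 519.2 -176.5   54.7] [44 45 45]
351 270 [ 477.6 -187.9   55.9] [36 38 39]
349 269 [ 476.3 -183.    57.2] [35 36 39]
346 268 [ 473.5 -176.4   58.5] [52 52 55]
347 268 [ 474.9 -178.2   58.5] [30 33 36]
358 258 [ 522.  -177.2   59.4] [57 53 54]
349 268 [ 476.8 -182.6   59.6] [43 44 47]
345 267 [ 473.8 -173.3   59.7] [42 44 46]
348 268 [ 475.1 -180.9   59.8] [37 39 42]
350 269 [ 474.9 -186.7   59.9] [37 40 42]
344 267 [ 471.5 -172.    60.5] [45 46 48]
351 269 [ 475.7 -188.9   60.6] [38 40 44]
346 267 [ 474.1 -175.9   60.8] [45 46 48]
357 259 [ 515.5 -178.6   60.9] [41 42 45]
347 267 [ 475.5 -177.7   60.9] [48 49 51]
351 268 [ 477.5 -187.6   61.7] [42 44 46]
358 257 [ 521.8 -177.2   62.5] [54 44 47]
350 268 [ 475.  -186.5   62.7] [47 49 51]
348 267 [ 474.9 -180.9   62.8] [50 51 53]
349 267 [ 476.1 -182.9   63.1] [51 52 54]
358 256 
[... 6118 characters left out ...]
 112 110 106 110 116 121 125 104  73  59  47
288  82  80  74  68  65  62  59  64  89 127 154 152 148 147 146 182 199 199 197 197 203 206 184 177 189 155 137 103 108 108 109 115 119 117 124 119  83  48  47  53
289  79  74  71  68  67  68  64  61  62  76 107 131 158 168 147 138 154 183 194 203 189 187 201 202 202 207 188 132 117 134 123 117 118 119 100  68  47  44  47  55
290  65  68  68  69  69  71  68  66  65  63  62  86 126 147 142 141 147 144 171 192 192 200 193 197 197 199 205 190 159 148 127 118 115  97  65  37  43  45  51  69
291  66  64  67  71  69  67  67  68  65  65  67  68  73  89 102 130 157 149 144 144 186 205 190 199 196 199 207 201 159 118 116 116  91  54  41  44  46  47  54  63
```

```bash
python3 - <<'E'
from h import *
s=load('scene'); T=s['T'];K=np.array([[s['fx'],0,s['cx']],[0,s['fy'],s['cy']],[0,0,1]],float)
def px(W):
    c=(np.atleast_2d(W)-T[:3,3])@T[:3,:3]; q=np.stack([c[:,0]/-c[:,2],c[:,1]/c[:,2]],1)
    return cv2.projectPoints(np.c_[q,np.ones(len(q))],np.zeros(3),np.zeros(3),K,np.array([float(s['k1']),0,0,0]))[0][:,0].round(1),(-c[:,2]).round()
ex=np.array([-.275,.9615,0]);ey=np.array([.9615,.275,0]);p=np.array([500.7,-172,0])
for z in(20,35,40,55):
  for b in(-13,-30):
    print(z,b,*px([p+b*ey+a*ex+[0,0,z] for a in(-9,9)]))
d=s['depth']; im=s['image']
for r in range(240,276,2): print(r,d[r,338:364].astype(int).tolist())
E
```

```text
20 -13 [[352.2 278.5]
 [345.2 276.6]] [872. 878.]
20 -30 [[349.9 282.9]
 [342.7 280.8]] [858. 864.]
35 -13 [[352.5 273.6]
 [345.4 271.7]] [864. 871.]
35 -30 [[350.2 277.9]
 [343.  275.9]] [851. 857.]
40 -13 [[352.6 271.9]
 [345.5 270. ]] [862. 868.]
40 -30 [[350.3 276.2]
 [343.  274.3]] [848. 855.]
55 -13 [[352.9 266.9]
 [345.7 265. ]] [855. 861.]
55 -30 [[350.5 271.2]
 [343.2 269.2]] [841. 847.]
240 [772, 787, 807, 806, 802, 789, 787, 786, 785, 783, 781, 780, 780, 780, 778, 772, 774, 771, 771, 777, 784, 856, 856, 814, 816, 819]
242 [767, 764, 765, 764, 767, 765, 764, 763, 766, 798, 799, 800, 798, 782, 764, 762, 765, 766, 771, 778, 800, 799, 801, 798, 797, 797]
244 [757, 758, 760, 759, 758, 758, 758, 757, 758, 758, 760, 759, 758, 759, 761, 758, 759, 768, 771, 792, 790, 792, 793, 792, 790, 792]
246 [754, 751, 754, 753, 752, 753, 751, 753, 753, 753, 751, 755, 756, 752, 753, 752, 753, 750, 756, 754, 783, 787, 788, 781, 785, 794]
248 [748, 744, 747, 747, 747, 748, 744, 746, 747, 747, 746, 744, 744, 747, 747, 746, 747, 746, 746, 746, 748, 787, 782, 782, 786, 795]
250 [745, 746, 743, 744, 
[... 1025 characters left out ...]
6, 951, 951, 952, 953, 954]
266 [943, 945, 946, 946, 947, 944, 843, 841, 841, 841, 842, 841, 837, 762, 757, 758, 759, 757, 891, 934, 934, 926, 926, 928, 943, 946]
268 [938, 937, 938, 942, 937, 937, 847, 846, 845, 845, 843, 844, 839, 840, 838, 851, 883, 884, 888, 882, 882, 882, 925, 927, 922, 921]
270 [931, 931, 931, 933, 933, 910, 916, 878, 877, 876, 876, 848, 845, 843, 842, 889, 883, 886, 878, 875, 877, 877, 875, 926, 925, 923]
272 [925, 926, 923, 906, 907, 909, 914, 876, 869, 869, 870, 870, 869, 886, 882, 885, 887, 885, 869, 871, 869, 871, 873, 921, 920, 919]
274 [898, 902, 903, 905, 911, 913, 914, 872, 867, 862, 0, 863, 863, 864, 862, 865, 863, 861, 865, 863, 865, 862, 870, 913, 910, 913]
```

```bash
python3 - <<'E'
from h import *
s=load('scene'); C=cloud(s)
for r,c in [(263,338),(263,344),(265,352),(266,354),(264,355),(262,340),(256,338),(250,345),(240,345)]: print(r,c,C[r,c].round(1))
for r in range(265,272): print(r,[ (c,C[r,c].round(0).astype(int).tolist()) for c in range(344,354,2)])
print('bench',[C[v,u].round(1).tolist() for u,v in [(330,300),(320,255),(300,300),(400,240)]])
# scan z-histogram bottom of gripper: points in box 
b=(abs(C[...,0]-500)<120)&(abs(C[...,1]+172)<120)&(C[...,2]>45)&(s['depth']>0)
print(np.histogram(C[b][:,2],bins=np.arange(45,200,5)))
E
python3 to.py 500.8 -172.3 20
```

```text
263 338 [ 536.7 -108.     1.3]
263 344 [ 420.1 -206.6  120.1]
265 352 [ 424.5 -224.   120.9]
266 354 [ 428.5 -226.5  117. ]
264 355 [ 427.7 -229.2  124.1]
262 340 [ 417.7 -198.   120. ]
256 338 [ 417.  -192.9  133.7]
250 345 [ 415.8 -210.7  157.9]
240 345 [ 455.7 -182.4  149.2]
265 [(344, [471, -172, 67]), (346, [473, -177, 68]), (348, [425, -214, 115]), (350, [427, -217, 116]), (352, [424, -224, 121])]
266 [(344, [471, -172, 64]), (346, [472, -177, 65]), (348, [476, -180, 65]), (350, [475, -186, 68]), (352, [425, -224, 118])]
267 [(344, [471, -172, 60]), (346, [474, -176, 61]), (348, [475, -181, 63]), (350, [476, -186, 65]), (352, [477, -191, 67])]
268 [(344, [472, -172, 57]), (346, [473, -176, 59]), (348, [475, -181, 60]), (350, [475, -187, 63]), (352, [477, -190, 63])]
269 [(344, [529, -133, -1]), (346, [476, -175, 54]), (348, [476, -181, 56]), (350, [475, -187, 60]), (352, [478, -190, 60])]
270 [(344, [515, -143, 9]), (346, [493, -164, 34]), (348, [495, -168, 35]), (350, [477, -185, 55]), (352, [478, -190, 57])]
271 [(344, [513, -145, 9]), (346, [489, -167, 35]), (348, [492, -170, 35]), (350, [505, -167, 25]), (352, [509, -171, 25])]
bench [[417.3, -174.0, -1.2], [533.6, -49.6, 1.5], [373.0, -120.9, -0.6], [705.0, -196.5, 23.4]]
(array([  1,   8,  17,  21,  12,   1,   0,   0,   0,   0,   0,   0,   2,
         4,  70, 104,  94, 130, 134,  67,  81, 138, 486,  53,  66,  39,
        39,  38,  37,  42]), array([ 45,  50,  55,  60,  65,  70,  75,  80,  85,  90,  95, 100, 105,
       110, 115, 120, 125, 130, 135, 140, 145, 150, 155, 160, 165, 170,
       175, 180, 185, 190, 195]))
t 6.22 pos [ 500.71 -172.08   19.72] tool shift cm [-0.024  0.002 -0.028] yaw y deg 15.94 F [-0.02 -0.51 -0.69] open 25.96 0.0 j [-0.56  0.33  1.85 -0.    0.96 -0.83] R [[-0.2746, 0.9616, -0.0], [0.9616, 0.2746, -0.0], [-0.0, -0.0, -1.0]]
```

Depth shows the palm's underside at z≈118 where the readout implies 84, and the finger tips at ≈55 where it says 20. So the reported z is about 35 mm low, and I continue down on the camera's evidence.

```bash
cat > tip.py <<'E'
from h import *
st=bot.read_state(); p=np.array(st['tool_pos']); R=np.array(st['orientation'])
s=snap('scene'); C=cloud(s); im=s['image'].max(2)
L=(C-p)@R   # tool coords
m=(s['depth']>0)&(im<75)&(abs(L[...,0])<14)&(abs(L[...,1])<60)&(L[...,2]>-75)&(L[...,2]<25)&(C[...,2]>14)
z=np.sort(L[m][:,2]); print('t',st['time'],'pos',p.round(2),'n',m.sum(),'tool-z of lowest finger points',z[-8:].round(1),'palm(2%)')
q=(s['depth']>0)&(im<75)&(abs(L[...,0])<45)&(abs(L[...,1])<100)&(L[...,2]<-80)&(L[...,2]>-140)
if q.any(): print('palm bottom',np.sort(L[q][:,2])[-10:].round(1))
f=m&(L[...,2]>-60)
print('finger x,y range',np.percentile(L[f],[5,50,95],axis=0).round(1).tolist())
E
python3 -m pendant '[{"x":0,"y":0,"z":0,"roll":0},{"x":0,"y":0,"z":0,"roll":0},{"x":0,"y":0,"z":0,"roll":0},{"x":0,"y":0,"z":0,"roll":0},{"x":0,"y":0,"z":0,"roll":0},{"x":0,"y":0,"z":0,"roll":0}]' 0.8 6
python3 -m pendant '[{"x":0,"y":0,"z":0.5,"roll":0},{"x":0,"y":0,"z":0.5,"roll":0},{"x":0,"y":0,"z":0.5,"roll":0},{"x":0,"y":0,"z":0.5,"roll":0},{"x":0,"y":0,"z":0,"roll":0},{"x":0,"y":0,"z":0,"roll":0},{"x":0,"y":0,"z":0,"roll":0},{"x":0,"y":0,"z":0,"roll":0},{"x":0,"y":0,"z":0,"roll":0}]'
python3 tip.py
```

```text
time: 6.72
tool_pos: [500.7, -172.1, 19.7]
orientation: [[-0.275, 0.962, -0.0], [0.962, 0.275, -0.0], [-0.0, -0.0, -1.0]]
force: [-0.5, 0.5, -0.1]
opening: 64.1
grasp_force: 0.0
time: 7.47
tool_pos: [500.9, -172.2, -0.0]
orientation: [[-0.275, 0.962, 0.0], [0.962, 0.275, -0.0], [-0.0, 0.0, -1.0]]
force: [-0.0, 0.7, -0.5]
opening: 70.9
grasp_force: 0.0
t 7.4667 pos [ 5.0093e+02 -1.7219e+02 -2.0000e-02] n 89 tool-z of lowest finger points [-40.  -39.7 -38.1 -37.8 -37.1 -37.1 -35.4 -34.7] palm(2%)
palm bottom [-95.7 -95.5 -94.7 -94.6 -93.7 -93.3 -90.  -87.3 -84.4 -81.7]
finger x,y range [[-11.4, -51.7, -59.4], [-2.3, -49.5, -49.1], [7.3, 43.3, -37.3]]
```

No contact at a reported z of 0, which confirms the 35 mm offset. Going to −15 reported (tip at about 20), then closing.

```bash
python3 -m pendant '[{"x":0,"y":0,"z":0.5,"roll":0},{"x":0,"y":0,"z":0.5,"roll":0},{"x":0,"y":0,"z":0.5,"roll":0},{"x":0,"y":0,"z":0,"roll":0},{"x":0,"y":0,"z":0,"roll":0},{"x":0,"y":0,"z":0,"roll":0},{"x":0,"y":0,"z":0,"roll":0}]'
python3 tip.py
python3 -m pendant '[{"x":0,"y":0,"z":0,"roll":0},{"x":0,"y":0,"z":0,"roll":0},{"x":0,"y":0,"z":0,"roll":0},{"x":0,"y":0,"z":0,"roll":0},{"x":0,"y":0,"z":0,"roll":0},{"x":0,"y":0,"z":0,"roll":0},{"x":0,"y":0,"z":0,"roll":0},{"x":0,"y":0,"z":0,"roll":0}]' 0.3 6
```

```text
time: 8.1
tool_pos: [500.8, -172.1, -15.2]
orientation: [[-0.275, 0.962, 0.0], [0.962, 0.275, -0.0], [-0.0, 0.0, -1.0]]
force: [-0.5, -0.2, 0.2]
opening: 70.6
grasp_force: 0.0
t 8.1 pos [ 500.85 -172.14  -15.19] n 85 tool-z of lowest finger points [-40.2 -40.1 -39.7 -39.5 -39.  -38.6 -38.2 -35.8] palm(2%)
palm bottom [-96.  -95.8 -95.3 -95.1 -94.8 -94.7 -94.2 -94.1 -87.  -82.5]
finger x,y range [[-11.3, -51.8, -58.5], [-3.1, -50.2, -49.4], [6.5, 44.9, -39.0]]
time: 8.82
tool_pos: [500.8, -172.1, -15.2]
orientation: [[-0.275, 0.962, 0.0], [0.962, 0.275, -0.0], [-0.0, 0.0, -1.0]]
force: [0.2, -0.2, 1.0]
opening: 39.6
grasp_force: 6.0
```

```bash
python3 -m pendant '[{"x":0,"y":0,"z":0,"roll":0},{"x":0,"y":0,"z":0,"roll":0},{"x":0,"y":0,"z":0,"roll":0},{"x":0,"y":0,"z":0,"roll":-0.12},{"x":0,"y":0,"z":0,"roll":-0.12},{"x":0,"y":0,"z":0,"roll":-0.12},{"x":0,"y":0,"z":0,"roll":-0.12},{"x":0,"y":0,"z":0,"roll":-0.12},{"x":0,"y":0,"z":0,"roll":-0.12},{"x":0,"y":0,"z":0,"roll":-0.12}]' 0.7 6
python3 -m pendant '[{"x":0,"y":0,"z":0,"roll":-0.12},{"x":0,"y":0,"z":0,"roll":-0.12},{"x":0,"y":0,"z":0,"roll":-0.12},{"x":0,"y":0,"z":0,"roll":-0.12},{"x":0,"y":0,"z":0,"roll":-0.12},{"x":0,"y":0,"z":0,"roll":-0.12},{"x":0,"y":0,"z":0,"roll":0},{"x":0,"y":0,"z":0,"roll":0},{"x":0,"y":0,"z":0,"roll":0},{"x":0,"y":0,"z":0,"roll":0}]'
python3 to.py 500.8 -172.1 -15
```

```text
time: 9.65
tool_pos: [500.7, -172.1, -15.3]
orientation: [[-0.902, 0.432, -0.0], [0.432, 0.902, 0.0], [0.0, -0.0, -1.0]]
force: [0.5, 0.2, 1.1]
opening: 61.6
grasp_force: 0.0
time: 10.48
tool_pos: [500.7, -172.1, -15.3]
orientation: [[-0.965, -0.262, -0.0], [-0.262, 0.965, 0.0], [0.0, 0.0, -1.0]]
force: [-0.2, -0.1, -0.2]
opening: 61.5
grasp_force: 0.0
t 10.48 pos [ 500.68 -172.06  -15.3 ] tool shift cm [-0.011 -0.007 -0.03 ] yaw y deg 105.18 F [-0.22 -0.09 -0.19] open 61.49 0.0 j [-0.56  0.4   1.85  0.    0.89 -2.39] R [[-0.9651, -0.2618, -0.0], [-0.2618, 0.9651, 0.0], [0.0, 0.0001, -1.0]]
```

```bash
python3 -m pendant '[{"x":0,"y":0,"z":0,"roll":-0.012},{"x":0,"y":0,"z":0,"roll":0},{"x":0,"y":0,"z":0,"roll":0},{"x":0,"y":0,"z":0,"roll":0},{"x":0,"y":0,"z":0,"roll":0},{"x":0,"y":0,"z":0,"roll":0},{"x":0,"y":0,"z":0,"roll":0}]' 0.3 20
python3 to.py 551.7 145.9 40
python3 -m pendant '[{"x":0,"y":0,"z":-0.5,"roll":0},{"x":0,"y":0,"z":-1.5,"roll":0},{"x":0,"y":0,"z":-2,"roll":0},{"x":0,"y":0,"z":-1.5,"roll":0},{"x":0,"y":0,"z":-0.5,"roll":0},{"x":0,"y":0,"z":0,"roll":0},{"x":0,"y":0,"z":0,"roll":0},{"x":0,"y":0,"z":0,"roll":0}]'
python3 to.py 551.7 145.9 40
```

```text
time: 11.07
tool_pos: [500.8, -172.2, -15.2]
orientation: [[-0.961, -0.276, 0.0], [-0.276, 0.961, -0.0], [-0.0, -0.0, -1.0]]
force: [0.3, 0.2, 0.6]
opening: 39.5
grasp_force: 20.0
t 11.07 pos [ 500.81 -172.16  -15.22] tool shift cm [-13.661  29.17   -5.526] yaw y deg 106.0 F [0.26 0.24 0.56] open 39.5 19.998774183914065 j [-0.56  0.4   1.85 -0.    0.89 -2.41] R [[-0.9613, -0.2757, 0.0002], [-0.2757, 0.9613, -0.0002], [-0.0001, -0.0002, -1.0]]
time: 11.73
tool_pos: [499.9, -171.5, 43.7]
orientation: [[-0.961, -0.276, -0.002], [-0.276, 0.961, 0.001], [0.001, 0.001, -1.0]]
force: [0.3, -0.2, 0.5]
opening: 39.4
grasp_force: 20.0
t 11.73 pos [ 499.91 -171.52   43.69] tool shift cm [-13.731  29.083   0.394] yaw y deg 106.01 F [ 0.3  -0.24  0.53] open 39.39 19.998654071241617 j [-0.56  0.29  1.84  0.    1.01 -2.41] R [[-0.9612, -0.2757, -0.0016], [-0.2757, 0.9612, 0.001], [0.0012, 0.0014, -1.0]]
```

```bash
python3 -m pendant '[{"x":-1.0,"y":2.0,"z":0,"roll":0},{"x":-1.5,"y":3.3,"z":0,"roll":0},{"x":-1.6,"y":3.5,"z":0,"roll":0},{"x":-1.6,"y":3.5,"z":0,"roll":0},{"x":-1.6,"y":3.5,"z":0,"roll":0},{"x":-1.6,"y":3.5,"z":0,"roll":0},{"x":-1.6,"y":3.5,"z":0,"roll":0},{"x":-1.5,"y":3.3,"z":0,"roll":0},{"x":-1.1,"y":2.0,"z":0,"roll":0},{"x":-0.5,"y":1.0,"z":0,"roll":0},{"x":0,"y":0,"z":0,"roll":0},{"x":0,"y":0,"z":0,"roll":0}]'
python3 -m pendant '[{"x":0,"y":0,"z":0.8,"roll":0},{"x":0,"y":0,"z":0.8,"roll":0},{"x":0,"y":0,"z":0,"roll":0},{"x":0,"y":0,"z":0,"roll":0},{"x":0,"y":0,"z":0,"roll":0},{"x":0,"y":0,"z":0,"roll":0}]'
python3 to.py 551.7 145.9 10
cat > bush.py <<'E'
# held bush seen from scene camera: head and spigot offset from TCP in tool axes, by depth
from h import *
st=bot.read_state(); p=np.array(st['tool_pos']); R=np.array(st['orientation'])
s=snap('scene'); C=cloud(s); im=s['image'].min(2); L=(C-p)@R
m=(s['depth']>0)&(im>110)&(abs(L[...,0])<30)&(abs(L[...,1])<30)&(L[...,2]>-40)&(C[...,2]>26)
z=L[m][:,2]; print('n',m.sum(),'tool z range',np.percentile(z,[1,5,50,95,99]).round(1))
for lo in np.arange(-34,-2,4):
    k=m&(L[...,2]>=lo)&(L[...,2]<lo+4)
    if k.sum()>3: print(lo,k.sum(),'x',L[k][:,0].min().round(1),L[k][:,0].max().round(1),'y',L[k][:,1].min().round(1),L[k][:,1].max().round(1))
v,u=np.where(m); print('px',u.min(),u.max(),v.min(),v.max())
E
python3 bush.py
```

```text
time: 12.73
tool_pos: [550.4, 144.7, 43.8]
orientation: [[-0.961, -0.277, -0.002], [-0.277, 0.961, -0.001], [0.002, -0.0, -1.0]]
force: [0.1, -0.4, -1.0]
opening: 39.5
grasp_force: 20.0
time: 13.23
tool_pos: [551.4, 144.7, 28.9]
orientation: [[-0.961, -0.275, 0.0], [-0.275, 0.961, -0.0], [-0.0, -0.0, -1.0]]
force: [0.5, -0.1, -1.2]
opening: 39.2
grasp_force: 20.0
t 13.23 pos [551.42 144.69  28.89] tool shift cm [-0.059  0.109  1.889] yaw y deg 105.97 F [ 0.46 -0.06 -1.18] open 39.15 19.99878041446209 j [ 0.05  0.39  1.74 -0.    1.01 -1.8 ] R [[-0.9614, -0.2751, 0.0003], [-0.2751, 0.9614, -0.0], [-0.0003, -0.0001, -1.0]]
n 54 tool z range [-39.8 -39.5 -31.7 -19.2 -18.3]
-34 10 x 9.4 19.2 y -19.0 6.3
-30 4 x 6.8 15.9 y -17.3 1.2
-26 6 x 2.4 12.1 y -14.4 7.1
-22 13 x 1.4 15.7 y -13.7 3.5
px 267 277 207 217
```

```bash
python3 -m pendant '[{"x":-0.06,"y":0.11,"z":0.8,"roll":0},{"x":0,"y":0,"z":0.8,"roll":0},{"x":0,"y":0,"z":0.6,"roll":0},{"x":0,"y":0,"z":0,"roll":0},{"x":0,"y":0,"z":0,"roll":0},{"x":0,"y":0,"z":0,"roll":0},{"x":0,"y":0,"z":0,"roll":0}]' >/dev/null
python3 to.py 551.7 145.9 3.8
cat > f.py <<'E'
from h import *
st=bot.read_state(); gy=np.array([-.2745,.9616,0]); gx=np.array([.9616,.2745,0])
d=np.array(st['tool_pos'])-[572.3,73.8,0]; f=np.array(st['force'])
print('t%.2f z%.2f  gx%.2f gy%.2f  Fz%.2f Fgx%.2f Fgy%.2f'%(st['time'],d[2],d@gx,d@gy,f[2],f@gx,f@gy),'M',np.round(st['moment'],3),'eff',np.round(st['joint_efforts'],2))
E
for i in 1 2 3 4; do python3 -m pendant '[{"x":0,"y":0,"z":0,"roll":0}]' >/dev/null; python3 f.py; done
```

```text
t 13.87 pos [551.7  146.42   6.9 ] tool shift cm [ 0.014 -0.05   0.31 ] yaw y deg 106.01 F [ 0.41  0.45 -0.91] open 39.71 19.998900890350342 j [ 0.05  0.43  1.74  0.    0.97 -1.8 ] R [[-0.9612, -0.2758, 0.0004], [-0.2758, 0.9612, 0.0], [-0.0004, -0.0001, -1.0]]
t13.95 z7.06  gx0.21 gy75.44  Fz-0.92 Fgx-0.14 Fgy-0.80 M [0.046 0.071 0.008] eff [ 1.000e-02 -4.810e+01 -2.674e+01 -3.000e-02  7.000e-02 -0.000e+00]
t14.03 z7.03  gx0.14 gy75.46  Fz-1.78 Fgx-0.22 Fgy1.51 M [0.07  0.046 0.014] eff [ 0.000e+00 -4.819e+01 -2.680e+01 -3.000e-02  7.000e-02 -0.000e+00]
t14.12 z6.96  gx0.05 gy75.47  Fz-0.94 Fgx-0.05 Fgy0.42 M [ 0.081  0.008 -0.014] eff [ 0.000e+00 -4.824e+01 -2.683e+01 -3.000e-02  7.000e-02 -0.000e+00]
t14.20 z6.90  gx0.01 gy75.49  Fz0.25 Fgx0.11 Fgy0.72 M [0.048 0.021 0.023] eff [ 0.000e+00 -4.827e+01 -2.683e+01 -3.000e-02  7.000e-02 -0.000e+00]
```

Joint efforts are far quieter than the wrist force, so I use the effort of joint 2 as the touch signal.

```bash
python3 -m pendant '[{"x":0,"y":0,"z":0.1,"roll":0},{"x":0,"y":0,"z":0.1,"roll":0},{"x":0,"y":0,"z":0,"roll":0},{"x":0,"y":0,"z":0,"roll":0}]' >/dev/null; python3 f.py
python3 -m pendant '[{"x":0,"y":0,"z":0.05,"roll":0},{"x":0,"y":0,"z":0,"roll":0},{"x":0,"y":0,"z":0,"roll":0}]' >/dev/null; python3 f.py
python3 -m pendant '[{"x":0,"y":0,"z":0.05,"roll":0},{"x":0,"y":0,"z":0,"roll":0},{"x":0,"y":0,"z":0,"roll":0}]' >/dev/null; python3 f.py
python3 -m pendant '[{"x":0,"y":0,"z":0.05,"roll":0},{"x":0,"y":0,"z":0,"roll":0},{"x":0,"y":0,"z":0,"roll":0}]' >/dev/null; python3 f.py
```

```text
t14.53 z4.54  gx-0.27 gy75.54  Fz-0.57 Fgx0.44 Fgy-0.04 M [0.027 0.018 0.046] eff [-0.000e+00 -4.829e+01 -2.668e+01 -3.000e-02  7.000e-02  0.000e+00]
t14.78 z4.16  gx-0.17 gy75.53  Fz-0.67 Fgx-0.09 Fgy0.66 M [ 0.07  -0.004  0.002] eff [-0.000e+00 -4.831e+01 -2.667e+01 -3.000e-02  7.000e-02  0.000e+00]
t15.03 z3.77  gx-0.04 gy75.49  Fz-0.65 Fgx0.45 Fgy-1.12 M [ 0.095  0.009 -0.033] eff [-0.000e+00 -4.809e+01 -2.646e+01 -4.000e-02  1.000e-01 -0.000e+00]
t15.28 z3.41  gx0.00 gy75.47  Fz1.40 Fgx-0.43 Fgy0.54 M [ 0.056  0.125 -0.023] eff [ -0.09 -46.98 -26.07  -0.05  -0.15   0.  ]
```

Contact at foot height ≈22.0 with about 2 N, so bore 1 refuses it. Lifting and going to bore 2.

```bash
python3 -m pendant '[{"x":0,"y":0,"z":-0.5,"roll":0},{"x":0,"y":0,"z":-0.5,"roll":0},{"x":0,"y":-1.0,"z":0,"roll":0},{"x":0,"y":-2,"z":0,"roll":0},{"x":0,"y":-1.5,"z":0,"roll":0},{"x":0,"y":-0.5,"z":0,"roll":0},{"x":0,"y":0,"z":0.3,"roll":0},{"x":0,"y":0,"z":0.3,"roll":0},{"x":0,"y":0,"z":0.1,"roll":0},{"x":0,"y":0,"z":0,"roll":0},{"x":0,"y":0,"z":0,"roll":0},{"x":0,"y":0,"z":0,"roll":0}]' >/dev/null; python3 f.py
python3 -m pendant '[{"x":0,"y":0,"z":0,"roll":0},{"x":0,"y":0,"z":0,"roll":0},{"x":0,"y":0,"z":0,"roll":0}]' >/dev/null; python3 f.py
```

```text
t16.28 z6.16  gx-0.07 gy26.09  Fz-1.92 Fgx-0.74 Fgy1.16 M [0.019 0.006 0.019] eff [-3.000e-02 -4.846e+01 -2.673e+01 -3.000e-02  8.000e-02  0.000e+00]
t16.53 z6.32  gx0.05 gy25.61  Fz-0.63 Fgx-0.98 Fgy0.37 M [0.076 0.031 0.03 ] eff [ 5.000e-02 -4.859e+01 -2.685e+01 -3.000e-02  7.000e-02  0.000e+00]
```

```bash
python3 -m pendant '[{"x":0,"y":0,"z":0.1,"roll":0},{"x":0,"y":0,"z":0.1,"roll":0},{"x":0,"y":0,"z":0,"roll":0},{"x":0,"y":0,"z":0,"roll":0},{"x":0,"y":0,"z":0,"roll":0}]' >/dev/null; python3 f.py
python3 -m pendant '[{"x":0,"y":0,"z":0.05,"roll":0},{"x":0,"y":0,"z":0,"roll":0},{"x":0,"y":0,"z":0,"roll":0}]' >/dev/null; python3 f.py
python3 -m pendant '[{"x":0,"y":0,"z":0.04,"roll":0},{"x":0,"y":0,"z":0,"roll":0},{"x":0,"y":0,"z":0,"roll":0}]' >/dev/null; python3 f.py
```

```text
t16.95 z4.21  gx-0.07 gy25.48  Fz-1.23 Fgx-0.86 Fgy-0.16 M [ 0.014 -0.031 -0.028] eff [ 1.000e-02 -4.863e+01 -2.672e+01 -3.000e-02  7.000e-02  0.000e+00]
t17.20 z3.78  gx0.03 gy25.46  Fz-0.60 Fgx-0.53 Fgy-0.08 M [ 0.047  0.01  -0.02 ] eff [ 4.000e-02 -4.843e+01 -2.653e+01 -2.000e-02  1.000e-01 -0.000e+00]
t17.45 z3.53  gx0.07 gy25.45  Fz1.92 Fgx0.29 Fgy0.70 M [ 0.095  0.107 -0.078] eff [ 2.000e-02 -4.740e+01 -2.617e+01 -0.000e+00 -1.300e-01  0.000e+00]
```

```bash
python3 -m pendant '[{"x":0,"y":0,"z":-0.2,"roll":0},{"x":0,"y":0.18,"z":0,"roll":0},{"x":0,"y":0,"z":0,"roll":0},{"x":0,"y":0,"z":0.1,"roll":0},{"x":0,"y":0,"z":0.05,"roll":0},{"x":0,"y":0,"z":0,"roll":0},{"x":0,"y":0,"z":0,"roll":0},{"x":0,"y":0,"z":0,"roll":0}]' >/dev/null; python3 f.py
python3 -m pendant '[{"x":0,"y":0,"z":0.05,"roll":0},{"x":0,"y":0,"z":0,"roll":0},{"x":0,"y":0,"z":0,"roll":0}]' >/dev/null; python3 f.py
python3 -m pendant '[{"x":0,"y":0,"z":-0.2,"roll":0},{"x":0,"y":-0.36,"z":0,"roll":0},{"x":0,"y":0,"z":0,"roll":0},{"x":0,"y":0,"z":0.1,"roll":0},{"x":0,"y":0,"z":0.05,"roll":0},{"x":0,"y":0,"z":0,"roll":0},{"x":0,"y":0,"z":0,"roll":0},{"x":0,"y":0,"z":0,"roll":0}]' >/dev/null; python3 f.py
python3 -m pendant '[{"x":0,"y":0,"z":0.05,"roll":0},{"x":0,"y":0,"z":0,"roll":0},{"x":0,"y":0,"z":0,"roll":0}]' >/dev/null; python3 f.py
```

```text
t18.12 z3.77  gx-0.13 gy27.41  Fz0.45 Fgx0.61 Fgy-0.13 M [0.119 0.079 0.022] eff [-3.500e-01 -4.823e+01 -2.671e+01 -1.700e-01 -1.000e-01  1.000e-02]
t18.37 z3.40  gx-0.12 gy27.38  Fz2.31 Fgx-0.97 Fgy1.13 M [0.166 0.177 0.006] eff [-5.600e-01 -4.742e+01 -2.659e+01 -2.300e-01 -3.900e-01  1.000e-02]
t19.03 z3.76  gx-0.07 gy23.71  Fz-0.92 Fgx-1.30 Fgy-0.52 M [ 0.008 -0.022 -0.014] eff [ 9.000e-02 -4.850e+01 -2.657e+01  1.000e-02  1.000e-01 -0.000e+00]
t19.28 z3.48  gx-0.01 gy23.69  Fz2.44 Fgx-0.64 Fgy0.49 M [-0.012  0.164  0.041] eff [ 1.300e-01 -4.742e+01 -2.631e+01  7.000e-02 -2.000e-01 -1.000e-02]
```

Bore 2 refuses at all three positions, so on to bore 3.

```bash
python3 -m pendant '[{"x":0,"y":0,"z":-0.5,"roll":0},{"x":0,"y":0,"z":-0.5,"roll":0},{"x":0,"y":-1.0,"z":0,"roll":0},{"x":0,"y":-2,"z":0,"roll":0},{"x":0,"y":-1.4,"z":0,"roll":0},{"x":0,"y":-0.42,"z":0,"roll":0},{"x":0,"y":0,"z":0.3,"roll":0},{"x":0,"y":0,"z":0.3,"roll":0},{"x":0,"y":0,"z":0.1,"roll":0},{"x":0,"y":0,"z":0,"roll":0},{"x":0,"y":0,"z":0,"roll":0},{"x":0,"y":0,"z":0,"roll":0}]' >/dev/null; python3 f.py
python3 -m pendant '[{"x":0,"y":0,"z":0.1,"roll":0},{"x":0,"y":0,"z":0.1,"roll":0},{"x":0,"y":0,"z":0,"roll":0},{"x":0,"y":0,"z":0,"roll":0},{"x":0,"y":0,"z":0,"roll":0},{"x":0,"y":0,"z":0,"roll":0}]' >/dev/null; python3 f.py
python3 -m pendant '[{"x":0,"y":0,"z":0.05,"roll":0},{"x":0,"y":0,"z":0,"roll":0},{"x":0,"y":0,"z":0,"roll":0}]' >/dev/null; python3 f.py
python3 -m pendant '[{"x":0,"y":0,"z":0.04,"roll":0},{"x":0,"y":0,"z":0,"roll":0},{"x":0,"y":0,"z":0,"roll":0}]' >/dev/null; python3 f.py
```

```text
t20.28 z6.23  gx-0.02 gy-23.93  Fz-0.39 Fgx-0.59 Fgy0.08 M [ 0.004 -0.007  0.029] eff [-4.000e-02 -4.922e+01 -2.690e+01 -4.000e-02  7.000e-02  0.000e+00]
t20.78 z4.35  gx0.03 gy-24.54  Fz-1.11 Fgx0.84 Fgy-0.38 M [ 0.071 -0.024  0.02 ] eff [ 2.000e-02 -4.943e+01 -2.692e+01 -4.000e-02  7.000e-02  0.000e+00]
t21.03 z3.80  gx0.00 gy-24.53  Fz-1.06 Fgx-0.40 Fgy1.27 M [ 0.056 -0.04  -0.022] eff [ 1.000e-02 -4.944e+01 -2.688e+01 -4.000e-02  7.000e-02  0.000e+00]
t21.28 z3.49  gx0.04 gy-24.55  Fz-0.54 Fgx-1.02 Fgy-0.26 M [-0.004  0.007 -0.022] eff [ 1.800e-01 -4.910e+01 -2.671e+01  5.000e-02  2.000e-02  0.000e+00]
```

```bash
python3 -m pendant '[{"x":0,"y":0,"z":0.03,"roll":0},{"x":0,"y":0,"z":0,"roll":0},{"x":0,"y":0,"z":0,"roll":0}]' >/dev/null; python3 f.py
python3 -m pendant '[{"x":0,"y":0,"z":0.03,"roll":0},{"x":0,"y":0,"z":0,"roll":0},{"x":0,"y":0,"z":0,"roll":0}]' >/dev/null; python3 f.py
```

```text
t21.53 z3.11  gx-0.01 gy-24.64  Fz-0.36 Fgx-0.92 Fgy-1.11 M [-0.155  0.034  0.032] eff [  0.65 -49.17 -26.68   0.25   0.06  -0.  ]
t21.78 z2.79  gx-0.04 gy-24.63  Fz0.80 Fgx-0.58 Fgy-0.78 M [-0.292  0.065 -0.031] eff [  0.92 -49.12 -26.64   0.38   0.05  -0.  ]
```

The bore edge is pushing the bush towards −y on the chamfer with little vertical force, so I ease that way.

```bash
python3 -m pendant '[{"x":0,"y":-0.05,"z":0,"roll":0},{"x":0,"y":0,"z":0,"roll":0},{"x":0,"y":0,"z":0,"roll":0}]' >/dev/null; python3 f.py
python3 -m pendant '[{"x":0,"y":-0.05,"z":0,"roll":0},{"x":0,"y":0,"z":0,"roll":0},{"x":0,"y":0,"z":0,"roll":0}]' >/dev/null; python3 f.py
python3 -m pendant '[{"x":0,"y":0,"z":0.05,"roll":0},{"x":0,"y":0,"z":0,"roll":0},{"x":0,"y":0,"z":0,"roll":0}]' >/dev/null; python3 f.py
```

```text
t22.03 z2.72  gx-0.02 gy-24.82  Fz-0.56 Fgx-0.38 Fgy-1.13 M [-0.027  0.056 -0.104] eff [ 1.300e-01 -4.948e+01 -2.684e+01  4.000e-02  7.000e-02 -0.000e+00]
t22.28 z2.79  gx0.03 gy-25.42  Fz-0.65 Fgx-0.02 Fgy0.60 M [0.047 0.001 0.039] eff [-1.000e-02 -4.952e+01 -2.688e+01 -4.000e-02  6.000e-02 -0.000e+00]
t22.53 z2.24  gx-0.03 gy-25.44  Fz-1.28 Fgx-0.51 Fgy-0.55 M [ 0.004 -0.019  0.008] eff [ 0.000e+00 -4.953e+01 -2.684e+01 -4.000e-02  6.000e-02  0.000e+00]
```

```bash
for i in 1 2 3; do python3 -m pendant '[{"x":0,"y":0,"z":0.05,"roll":0},{"x":0,"y":0,"z":0,"roll":0},{"x":0,"y":0,"z":0,"roll":0}]' >/dev/null; python3 f.py; done
```

```text
t22.78 z1.76  gx-0.03 gy-25.47  Fz-1.12 Fgx0.63 Fgy-0.54 M [0.016 0.013 0.023] eff [ 0.000e+00 -4.954e+01 -2.682e+01 -4.000e-02  6.000e-02  0.000e+00]
t23.03 z1.29  gx-0.01 gy-25.49  Fz-1.58 Fgx-0.69 Fgy-0.05 M [ 0.105 -0.013  0.045] eff [-0.000e+00 -4.955e+01 -2.680e+01 -4.000e-02  6.000e-02 -0.000e+00]
t23.28 z0.75  gx-0.05 gy-25.49  Fz-0.91 Fgx0.39 Fgy0.75 M [0.011 0.009 0.004] eff [-0.000e+00 -4.957e+01 -2.677e+01 -4.000e-02  6.000e-02 -0.000e+00]
```

It's in bore 3 freely, past the chamfers. Going down to just above home.

```bash
for i in 1 2; do python3 -m pendant '[{"x":0,"y":0,"z":0.1,"roll":0},{"x":0,"y":0,"z":0.1,"roll":0},{"x":0,"y":0,"z":0.1,"roll":0},{"x":0,"y":0,"z":0,"roll":0},{"x":0,"y":0,"z":0,"roll":0},{"x":0,"y":0,"z":0,"roll":0}]' >/dev/null; python3 f.py; done
python3 -m pendant '[{"x":0,"y":0,"z":0.1,"roll":0},{"x":0,"y":0,"z":0.05,"roll":0},{"x":0,"y":0,"z":0,"roll":0},{"x":0,"y":0,"z":0,"roll":0}]' >/dev/null; python3 f.py
```

```text
t23.78 z-2.18  gx0.03 gy-25.51  Fz-0.36 Fgx-1.61 Fgy0.76 M [ 0.018 -0.019  0.022] eff [ 0.000e+00 -4.960e+01 -2.659e+01 -4.000e-02  7.000e-02  0.000e+00]
t24.28 z-5.20  gx0.00 gy-25.49  Fz-0.32 Fgx0.25 Fgy-0.49 M [0.069 0.046 0.046] eff [ 0.000e+00 -4.970e+01 -2.645e+01 -4.000e-02  7.000e-02  0.000e+00]
t24.62 z-6.73  gx-0.02 gy-25.49  Fz-0.40 Fgx-1.06 Fgy0.24 M [ 0.046  0.006 -0.002] eff [-0.000e+00 -4.977e+01 -2.640e+01 -4.000e-02  6.000e-02  0.000e+00]
```

```bash
python3 -m pendant '[{"x":0,"y":0,"z":0.1,"roll":0},{"x":0,"y":0,"z":0,"roll":0},{"x":0,"y":0,"z":0,"roll":0},{"x":0,"y":0,"z":0,"roll":0}]' >/dev/null; python3 f.py
python3 -m pendant '[{"x":0,"y":0,"z":0.03,"roll":0},{"x":0,"y":0,"z":0,"roll":0},{"x":0,"y":0,"z":0,"roll":0}]' >/dev/null; python3 f.py
python3 -m pendant '[{"x":0,"y":0,"z":0.03,"roll":0},{"x":0,"y":0,"z":0,"roll":0},{"x":0,"y":0,"z":0,"roll":0}]' >/dev/null; python3 f.py
```

```text
t24.95 z-7.68  gx0.00 gy-25.48  Fz-0.51 Fgx0.21 Fgy0.03 M [ 0.041 -0.05  -0.027] eff [-0.000e+00 -4.980e+01 -2.635e+01 -4.000e-02  7.000e-02  0.000e+00]
t25.20 z-8.02  gx-0.02 gy-25.49  Fz-0.65 Fgx-0.45 Fgy1.48 M [ 0.047 -0.056  0.005] eff [-0.000e+00 -4.984e+01 -2.636e+01 -4.000e-02  6.000e-02 -0.000e+00]
t25.45 z-8.23  gx0.05 gy-25.52  Fz-0.03 Fgx-0.61 Fgy0.02 M [ 0.064 -0.004  0.002] eff [-0.000e+00 -4.945e+01 -2.618e+01 -4.000e-02  1.000e-02  0.000e+00]
```

Head touches at −8.2, exactly as expected for home (effort shift equals about 0.7 N). Releasing and lifting.

```bash
python3 -m pendant '[{"x":0,"y":0,"z":0,"roll":0},{"x":0,"y":0,"z":0,"roll":0},{"x":0,"y":0,"z":0,"roll":0},{"x":0,"y":0,"z":0,"roll":0},{"x":0,"y":0,"z":0,"roll":0},{"x":0,"y":0,"z":0,"roll":0}]' 0.7
python3 -m pendant '[{"x":0,"y":0,"z":-0.5,"roll":0},{"x":0,"y":0,"z":-1,"roll":0},{"x":0,"y":0,"z":-2,"roll":0},{"x":0,"y":0,"z":-4,"roll":0},{"x":0,"y":0,"z":-4,"roll":0},{"x":0,"y":0,"z":-4,"roll":0},{"x":0,"y":0,"z":0,"roll":0},{"x":0,"y":0,"z":0,"roll":0},{"x":0,"y":0,"z":0,"roll":0}]'
python3 - <<'E'
from h import *
s=snap('scene'); save(s,'end.png',(225,190,425,310),4)
C=cloud(s); im=s['image'].min(2)
c=np.array([572.3,73.8])-25.5*np.array([-.2745,.9616]); gy=np.array([-.2745,.9616]); gx=np.array([.9616,.2745])
d=C[...,:2]-c; m=(np.hypot(d[...,0],d[...,1])<26)&(s['depth']>0)&(C[...,2]>33)&(C[...,2]<60)&(im>120)
z=C[m][:,2]; print('head pts',m.sum(),np.percentile(z,[5,25,50,75,95]).round(1))
k=m&(C[...,2]>37); A=np.c_[C[k][:,:2]-c,np.ones(k.sum())]; print('plane',np.linalg.lstsq(A,C[k][:,2],rcond=None)[0].round(3))
r=np.hypot(d[...,0],d[...,1]); q=(abs(d@gx)<28)&(abs(d@gy+0)<60)&(r>30)&(s['depth']>0)&(im>150)
print('strip z',np.median(C[q][:,2]).round(1))
E
```

```text
time: 25.95
tool_pos: [579.3, 49.3, -8.3]
orientation: [[-0.961, -0.276, -0.0], [-0.276, 0.961, 0.0], [0.0, 0.0, -1.0]]
force: [-0.1, -0.3, -0.2]
opening: 61.9
grasp_force: 0.0
time: 26.7
tool_pos: [579.2, 49.3, 147.1]
orientation: [[-0.961, -0.276, 0.001], [-0.276, 0.961, -0.0], [-0.001, -0.0, -1.0]]
force: [-0.8, 0.1, 0.4]
opening: 61.5
grasp_force: 0.0
head pts 101 [34.5 38.3 40.8 41.6 42.5]
plane [4.0000e-03 2.8000e-02 4.0866e+01]
strip z 21.5
```

View pics/end.png

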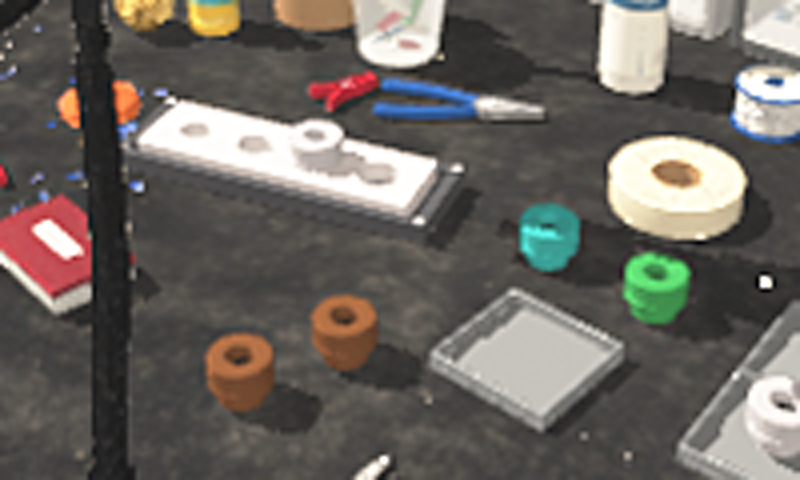

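The final picture shows the bush seated in the third bore (318,140), head flat with its top at about 41–42 mm. The check tray is empty and everything else is undisturbed.

```bash
python3 -c "
from workcell import bot
print(bot.hand_in())"
```

```text
the job is handed in; nothing more can be done
None
```

The bush was refused by bores 1 and 2 at a light touch of about 2 N and went freely into bore 3 (30 mm), where it is released and fully home with its head flat on the strip; the job is handed in at about 27 s of robot time.

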